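# Seat the square scent stone in its dish

### The arm

A 6-joint arm with a two-finger parallel gripper is mounted at the origin on the work surface. World frame = base frame: x ahead of the robot, y to its left, z up, the work surface at z = 0. Lengths are in mm, angles in rad, forces in N, time in s.
With the tool pointing down it reaches from about 300 to 775 mm from the base axis. Payload 14.6 kg.
Tool frame: the origin (TCP) lies between the finger pads; the fingertips stand 11 mm ahead of it and the grasp point (between the pads) lies 8 mm behind it; z points along the fingers, y is the line along which they close (so a half turn about z gives the same grasp; the last joint's range is limited). The gripper opens to 94 mm and grips with 3 to 60 N. Pads are 16 mm wide; open, the fingers measure 119 mm over their backs; the gripper's body (75 mm by 177 mm) begins 78 mm behind the grasp point.
Start: joints at [1.171, 0.3, 1.521, -0, 1.321, -0.067], TCP at [179.677, 519.813, 216.446] pointing down, gripper open.
Joint ranges: [-3.03, 3.03], [-0.79, 2.21], [0.23, 2.52], [-1.04, 4.18], [0, 3.07], [-2.55, 2.55]. Speed limits (rad/s): [2.22, 2.22, 2.57, 3.14, 3.14, 3.14].

### API

Orientations are given as [roll, pitch, yaw] about the fixed x, y, z axes, in that order (R = Rz(yaw) Ry(pitch) Rx(roll)).
In Python, from cell import manip gives the robot as it stands. The module is installed in compiled form; this text tells all that it offers.
- The arm moves only by the tool arm_command, never from a script. Its argument "rows" is one flat list of numbers, 5 for each row, row after row: the shift along the world's x, y, z in mm, then the turn about the world's z in degrees, then the finger opening in mm, from 0 to 94. In form: [dx, dy, dz, twist, jaw, dx, dy, dz, twist, jaw, ...]. A call has 1 to 5 rows; each row shifts and turns the commanded pose from where the row before left it; what a row does not reach is not made up. A row lasts 1/8 s, in which the tool goes at most 62.5 mm and 10.7 degrees, less where a joint would pass 70% of its speed; a pose out of reach is approached as far as the arm can. A call is refused whole if a number of a shift passes 62.5 or a number of a turn 10.7, either way. A call with a gripper value outside its range is refused whole. The fingers move at their own pace and stop on an object; "newtons" is the grip in N (left out, the last holds). Time passes only in rows, so rows that do not move let the fingers close. It gives the time, the measured TCP pose, the force and the opening at its end, in the units of the state.
- manip.read_state(): the state, without advancing time (a new reading comes with each control period).
- manip.camera(name): name is "scene" or "side" or "wrist"; returns a dict with "image" (420x560x3 uint8, blue, green, red), "z_map" (420x560 float32, mm along the optical axis (not along the pixel's ray), 0 where there is no reading), "fx", "fy", "cx", "cy" (pixels), "pose" (4x4, takes a point from camera to world coordinates). Camera axes: x right, y down, z forward; pixel columns grow to the right and rows downward; lengths in mm; the calibration is good to about 2 mm. A picture is of the moment at which its call begins.
- manip.sign_off(): hands the job in, once; it reports no verdict.
The state is a dict: "clock": time; "joints": joint angles; "qd": joint speeds; "effort": joint torques, N m; "eef_pos": TCP position; "eef_rot": TCP orientation; "wrist_force": force on the tool from outside, world axes, zero at the start; "moment": the same for the moment, N m; "finger_gap": finger opening in mm.
Only numpy, scipy, OpenCV 4.12 (cv2) and the standard library are available. Lean on these libraries where they do the work, as an engineer would, in place of code of your own. Each camera call takes 0.05 s, during which the arm holds its last target. There are 200 camera calls.

### The job

Take the square scent stone out of its leaning rack, lay it flat on the cork mat and let go of it; then pick it up again and seat it fully home, flat, in the bamboo dish whose recess has its shape. Leave the things on the tray where they are.

Things in the scene. Friction and masses are not known exactly. Their poses are not given: they have to be found in the camera images.
- stone_center (a point): Centre of the loose scent stone, a plain white ceramic square tile 50 x 50 x 16 mm, about 70 g. Its z axis is the 16 mm thickness, its x and y axes are parallel to its edges. At the start it stands on one edge in the rack, leaning 25 degrees from upright with its top towards the rack's -x side (top = the stone's -x edge), its left and right edges (stone +-y) free for the fingers.
- rack: Small fixed bamboo rack that holds the stone upright; origin on the dresser under its middle, z up. It is 34 mm wide (y; the stone stands out 8 mm beyond it on either side), 70 mm long (x) and at most 56 mm high. The stone's lower edge sits on a sloping seat between a back on its -x side and a lip on its +x side that covers its lowest 10 mm; the stone is drawn out upwards along its own slope (upwards and towards the rack's -x).
- mat: Flat square cork mat, 120 x 120 x 3 mm, fixed to the dresser top; origin at the centre of its underside on the dresser, z up.
- square_dish: Fixed bamboo dish 100 x 100 x 14 mm with a square recess in its middle, 54 x 54 mm, 5 mm deep, with its sides parallel to the dish's x and y axes and a 2 mm chamfer; origin at the centre of its underside on the dresser, z up. The recess floor is 9 mm above the origin: a seated stone stands 11 mm proud, its centre 17 mm above the origin.
- round_dish: The other fixed bamboo dish, 100 x 100 x 14 mm, alike but with a round recess 54 mm across and 5 mm deep; the stone does not fit it. Origin at the centre of its underside, z up.
- cloche_center (a point): Bystander near the front of the 260 mm square bamboo tray (8 mm floor, 18 mm rim), which lies beyond the mat and rack and also carries, farther back, a heavy fixed three-tier white ceramic jewellery stand 124 mm across and 217 mm high over the dresser: small clear glass cloche with a knob, 76 mm across, 97 mm high; the point is on its axis 40 mm up.
- lip_balm_center (a point): Bystander on the tray: red plastic lip balm case, 32 mm across, 42 mm high; the point is its centre.
Not all that is in view belongs to the job. Of the things like the part that bears stone_center, leave any that is blue or yellow; of the rest the smaller one is meant.

How it is judged (in metres and radians):
On the way:
1. the stone lies flat on the cork mat, let go (angle between the z axis of stone_center and the z axis of mat, either way round below 0.1 rad and z of stone_center in the frame of mat between 0.009 and 0.0135 m and horizontal distance between stone_center and mat below 0.06 m and contact force between the fingers and stone below 0.1 N), for 0.2 s.
At the end, for the whole second after the job is handed in: The stone rests in the square recess: its centre within 4 mm of the dish's centre and 15 to 18.7 mm above the dish's underside, flat to within 0.06 rad, at rest and let go. Either face may be up, and any edge may point any way (angle between the z axis of stone_center and the z axis of square_dish, either way round below 0.06 rad and z of stone_center in the frame of square_dish between 0.015 and 0.0187 m and horizontal distance between stone_center and square_dish below 0.004 m and linear speed of stone below 0.02 m/s); the robot touches nothing.
It fails at once if a thing on the tray is displaced by more than 25 mm (distance of any of cloche_center, lip_balm_center from where it was at the start of the episode above 0.025 m).
It also fails if it takes over 51 s, if anything falls off the work surface, if the arm or the gripper's body presses on something with over 40 N, if the wrist force passes 120 N, or if a joint passes its speed limit or range.

## Working session

There is one attempt and no reset: what is moved stays moved. The work goes in short steps, Python scripts to look and compute and a tool call to move; the robot and the scene stay as the last step left them, time stands still between calls to the robot, and variables do not carry over. Pictures are saved under pics/ and viewed, on a budget of 10 in all, crops included, one or two more only if the job needs it, and the job is handed in when it is done.

Besides the shell and the picture viewer there is one more tool, called after "Call:" in YAML: its name, and indented under it one key for each argument. arm_command: Moves the arm, as the interface text tells. Its arguments: {"type":"object","properties":{"rows":{"type":"array","items":{"type":"number"}},"newtons":{"type":"number"}},"required":["rows"]}

```bash
mkdir -p pics
cat > h.py <<'E'
import numpy as np,cv2
from cell import manip
def snap(n,tag):
    c=manip.camera(n); np.savez(f'{tag}.npz',**{k:np.array(v) for k,v in c.items()}); return c
def load(tag): return dict(np.load(f'{tag}.npz'))
def world(c):
    z=c['z_map'].astype(float); h,w=z.shape
    u,v=np.meshgrid(np.arange(w),np.arange(h))
    p=np.stack([(u-c['cx'])/c['fx']*z,(v-c['cy'])/c['fy']*z,z,np.ones_like(z)],-1)
    W=(p@np.array(c['pose']).T)[...,:3]; W[z==0]=np.nan; return W
E
python3 - <<'E'
from h import *
ims=[]
for n in('scene','side'):
    c=snap(n,n); ims.append(c['image']); print(n,c['fx'],np.round(c['pose'],2).tolist())
cv2.imwrite('pics/a.png',ims[0]);cv2.imwrite('pics/b.png',ims[1])
print(manip.read_state())
E
```

```text
scene 490.1565395715349 [[-0.47, 0.46, -0.75, 1314.8], [0.88, 0.26, -0.4, 426.38], [0.01, -0.85, -0.53, 625.86], [0.0, 0.0, 0.0, 1.0]]
side 431.85232165095033 [[-0.99, -0.09, 0.08, 484.58], [-0.12, 0.74, -0.67, 669.62], [0.01, -0.67, -0.74, 822.95], [0.0, 0.0, 0.0, 1.0]]
{'clock': 0.1, 'joints': array([ 1.17141650e+00,  3.00425055e-01,  1.52152217e+00,  1.13600297e-05,
        1.32069897e+00, -6.65961943e-02]), 'qd': array([ 0.00027707, -0.0009134 , -0.00251323, -0.00174518, -0.00174455,
       -0.00081819]), 'effort': array([-1.23467387e-03, -5.32647300e+01, -3.53277791e+01,  7.08534429e-02,
        2.34547199e-02, -5.37393225e-05]), 'eef_pos': array([179.58152595, 519.61750216, 215.9365022 ]), 'eef_rot': array([-3.14054218e+00, -8.10890064e-05,  2.80880616e+00]), 'wrist_force': array([ 0.23261333, -0.58280275,  0.11876583]), 'moment': array([ 0.02976899, -0.05469972,  0.03073403]), 'finger_gap': 94.05236556438761}
```

View pics/a.png

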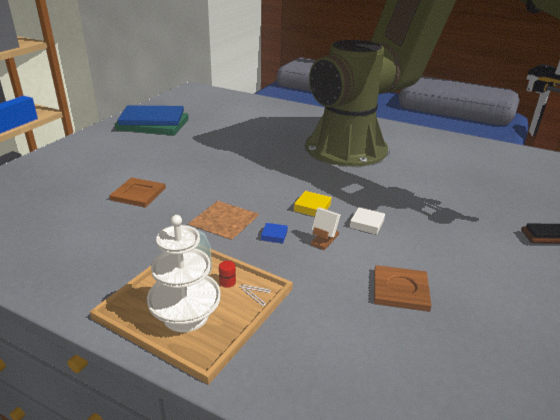

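View pics/b.png

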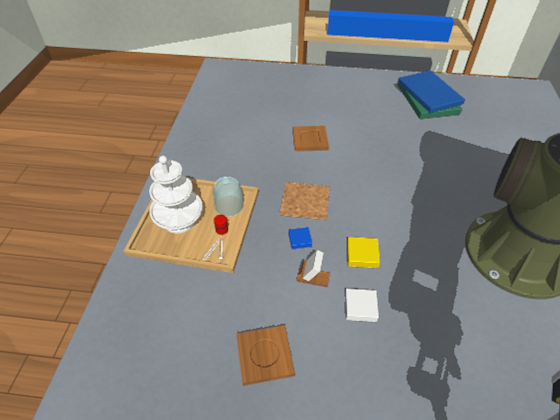

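Candidates in the scene view: white tile in the rack (326,222), white tile lying on the table (368,220), blue (275,233) and yellow (313,203). Blue and yellow are excluded, and of the two white ones the smaller is meant. I expect that to be the racked one, so I'll confirm it with a crop and sizes.

Run:
```python
from h import *
s=load('scene');d=load('side')
A=cv2.resize(s['image'][180:260,260:400],None,fx=5,fy=5,interpolation=cv2.INTER_CUBIC)[:, :400*2][:300+100]
B=cv2.resize(d['image'][215:330,270:400],None,fx=5,fy=5,interpolation=cv2.INTER_CUBIC)
A=A[:,:560];A=cv2.resize(s['image'][190:260,285:395],None,fx=3.6,fy=3.6,interpolation=cv2.INTER_CUBIC)
B=cv2.resize(B,None,fx=.6,fy=.6)
h=max(A.shape[0],B.shape[0]);P=[cv2.copyMakeBorder(x,0,h-x.shape[0],0,0,0) for x in(A,B)]
cv2.imwrite('pics/c.png',np.hstack(P));print(np.hstack(P).shape)
for n,c in(('scene',s),('side',d)):
    W=world(c);im=c['image'].astype(int);hsv=cv2.cvtColor(c['image'],cv2.COLOR_BGR2HSV).astype(int)
    rng=(W[...,0]>200)&(W[...,0]<900)&(np.abs(W[...,1])<600)&(W[...,2]<80)
    M={'white':(hsv[...,1]<40)&(hsv[...,2]>150)&(W[...,2]>3),
       'brown':(hsv[...,0]<18)&(hsv[...,1]>90)&(W[...,2]<80)}
    for k,m in M.items():
        m=(m&rng).astype(np.uint8)
        N,L,st,ce=cv2.connectedComponentsWithStats(m)
        for i in range(1,N):
            if st[i,4]<60: continue
            q=W[L==i];zt=np.percentile(q[:,2],60);t=q[q[:,2]>zt-4] if k=='white' else q
            (cx,cy),(w,h),a=cv2.minAreaRect(t[:,:2].astype(np.float32))
            print(n,k,ce[i].round(),st[i,4],'xy',round(cx,1),round(cy,1),'wh',round(w,1),round(h,1),'ang',round(a,1),'z',np.percentile(q[:,2],[2,50,98]).round(1))
```

```text
(345, 786, 3)
scene white [326. 221.] 492 xy 478.4 129.0 wh 49.1 25.5 ang 87.6 z [33.1 56.8 74.5]
scene white [368. 220.] 578 xy 374.5 189.3 wh 68.7 64.2 ang 3.8 z [ 5.1 20.6 23.2]
scene white [205. 249.] 96 xy 705.1 -29.8 wh 39.2 11.7 ang 3.3 z [31.4 71.5 79.8]
scene white [192. 305.] 1874 xy 827.5 27.5 wh 78.7 124.6 ang 72.7 z [12.  52.6 59.4]
scene brown [137. 192.] 1032 xy 525.4 -366.9 wh 108.6 122.2 ang 8.6 z [ 3.5 13.6 16.9]
scene brown [224. 219.] 1454 xy 517.8 -108.0 wh 121.1 124.5 ang 89.2 z [1.4 3.8 6.3]
scene brown [322. 238.] 329 xy 482.2 127.9 wh 35.8 70.6 ang 85.3 z [ 4.  11.3 41.6]
scene brown [545. 240.] 136 xy 265.2 552.5 wh 12.3 62.2 ang 25.4 z [ 9.8 15.9 20.6]
scene brown [204. 312.] 8843 xy 776.4 -11.6 wh 284.3 258.3 ang 87.2 z [ 5.7  8.9 43.2]
scene brown [402. 288.] 2089 xy 552.7 316.4 wh 120.8 100.3 ang 17.2 z [ 4.3 13.5 16.1]
side white [228. 203.] 459 xy 699.5 -33.9 wh 57.4 27.7 ang 26.1 z [14.7 55.5 78.8]
side white [176. 216.] 1168 xy 815.1 19.4 wh 122.1 100.6 ang 28.2 z [12.1 51.9 57.9]
side white [314. 266.] 234 xy 473.2 131.5 wh 51.1 16.4 ang 80.7 z [31.5 68.4 75.5]
side white [361. 305.] 947 xy 373.4 190.7 wh 63.3 66.9 ang 4.2 z [ 4.8 20.1 23.3]
side brown [310. 138.] 809 xy 524.1 -366.4 wh 102.3 123.3 ang 8.8 z [ 2.8 12.6 17.3]
side brown [305. 201.] 1509 xy 517.6 -107.5 wh 124.9 119.0 ang 88.8 z [-0.5  2.9  5.9]
side brown [221. 224.] 290 xy 714.9 6.5 wh 39.3 71.1 ang 13.5 z [ 6.3 37.3 52. ]
side brown [168. 241.] 135 xy 823.7 73.3 wh 48.0 68.2 ang 2.3 z [ 5.1  7.7 11.1]
side brown [314. 277.] 331 xy 478.2 118.1 wh 69.9 68.8 ang 84.6 z [ 3.  10.4 41.6]
side brown [264. 355.] 2652 xy 560.3 316.2 wh 100.7 109.5 ang 17.1 z [ 5.2 13.  16.5]
```

View pics/c.png

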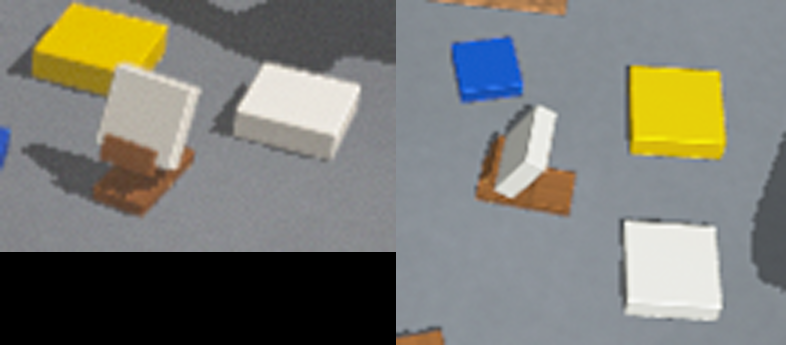

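The racked white tile is about 50 mm and the loose white one about 65 mm, so the racked one is the part. Its lip faces the scene camera (world +x) and its top leans to world -x. I'll move above it and refine from the wrist camera.

Call:
arm_command:
  rows: [36, -48, 0, 7.2, 94, 36, -48, 0, 7.2, 94, 36, -48, 0, 0, 94, 36, -48, 0, 0, 94, 36, -48, 0, 0, 94]
  newtons: 15

```text
clock: 0.72
eef_pos: [360.4, 278.1, 216.4]
eef_rot: [-3.142, 0.0, 3.06]
wrist_force: [1.4, 0.8, 0.7]
finger_gap: 93.8
```

Call:
arm_command:
  rows: [36, -48, 0, 0, 94, 36, -48, 0, 0, 94, 36, -48, 0, 0, 94, 0, 0, 0, 0, 94, 0, 0, 0, 0, 94]

```text
clock: 1.35
eef_pos: [467.3, 136.0, 216.2]
eef_rot: [-3.142, -0.001, 3.06]
wrist_force: [0.2, 0.5, 0.7]
finger_gap: 93.9
```

```bash
cat >> h.py <<'E'
def white(c):
    h=cv2.cvtColor(c['image'],cv2.COLOR_BGR2HSV).astype(int); return (h[...,1]<45)&(h[...,2]>110)
E
python3 - <<'E'
from h import *
c=snap('wrist','w1');cv2.imwrite('pics/d.png',c['image'])
s=manip.read_state();print(s['eef_pos'],s['eef_rot'],s['joints'].round(2))
print(np.round(c['pose'],3).tolist())
for n in('w1','side','scene'):
    c=load(n);W=world(c);m=white(c)&(np.abs(W[...,0]-475)<60)&(np.abs(W[...,1]-128)<40)&(W[...,2]>30)&(W[...,2]<85)
    q=W[m];print(n,len(q),np.percentile(q,[1,50,99],axis=0).round(1).tolist())
    if len(q)<50: continue
    # RANSAC planes
    r=np.random.default_rng(0);Q=q.copy()
    for k in range(2):
        best=None
        for i in range(300):
            a=Q[r.choice(len(Q),3,False)];nn=np.cross(a[1]-a[0],a[2]-a[0]);nn/=np.linalg.norm(nn)+1e-9
            ii=np.abs((Q-a[0])@nn)<1.2
            if best is None or ii.sum()>best.sum(): best=ii
        P=Q[best];ctr=P.mean(0);nn=np.linalg.svd(P-ctr)[2][2];nn*=np.sign(nn[2]);print(' plane',best.sum(),nn.round(3),ctr.round(1),'azim',np.degrees(np.arctan2(nn[1],nn[0])).round(1),'tilt',np.degrees(np.arccos(nn[2])).round(1))
        Q=Q[~best]
        if len(Q)<40:break
E
```

```text
[467.14410683 136.49843455 216.2847414 ] [ 3.14158658e+00 -4.97344087e-04  3.06084262e+00] [ 0.21  0.16  1.69  0.    1.29 -1.28]
[[0.082, 0.962, 0.259, 392.762], [0.997, -0.079, -0.022, 143.084], [-0.0, 0.26, -0.966, 384.368], [0.0, 0.0, 0.0, 1.0]]
w1 818 [[463.8, 106.0, 66.3], [471.6, 129.8, 71.4], [479.9, 153.5, 75.3]]
 plane 734 [-0.436  0.039  0.899] [471.6 129.4  71.4] azim 174.9 tilt 26.0
 plane 49 [-0.46   0.04   0.887] [472.6 136.9  69.9] azim 175.0 tilt 27.5
side 363 [[465.1, 104.5, 32.4], [481.6, 138.3, 63.6], [499.2, 155.8, 75.6]]
 plane 156 [ 0.898 -0.08   0.433] [488.6 130.7  55.4] azim -5.1 tilt 64.3
 plane 75 [-0.538  0.045  0.842] [472.4 132.6  70.8] azim 175.2 tilt 32.7
scene 493 [[467.5, 103.0, 32.6], [487.3, 131.7, 56.8], [500.2, 153.4, 75.2]]
 plane 219 [ 0.905 -0.088  0.417] [487.7 129.2  56.8] azim -5.5 tilt 65.3
 plane 111 [ 0.902 -0.089  0.422] [485.9 129.1  55.7] azim -5.6 tilt 65.0
```

View pics/d.png

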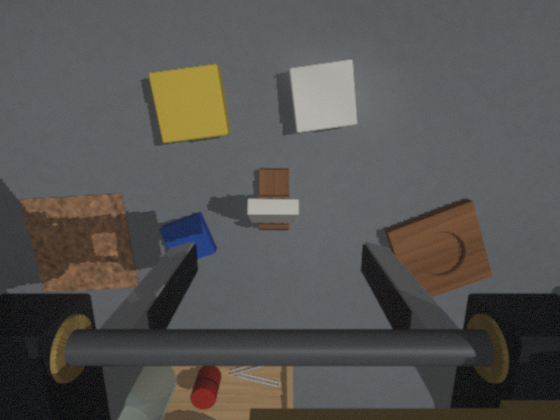

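The wrist view shows the stone's top face at (273,208), centred between the fingers in azimuth. Its centre is about (482,128.6,48.7), and the yaw already matches to 0.5°. Next I descend to the centre and grip.

Call:
arm_command:
  rows: [15, -7.7, -40, 0, 94, 0, 0, -50, 0, 94, 0, 0, -50, 0, 94, 0, 0, -35, 0, 94, 0, 0, 0, 0, 94]
  newtons: 25

```text
clock: 2.02
eef_pos: [480.9, 129.0, 39.8]
eef_rot: [-3.14, -0.004, 3.062]
wrist_force: [0.4, 0.4, -0.4]
finger_gap: 94.0
```

Call:
arm_command:
  rows: [0, 0, 0, 0, 40, 0, 0, 0, 0, 40, 0, 0, 0, 0, 40, 0, 0, 0, 0, 40, 0, 0, 0, 0, 40]

```text
clock: 2.65
eef_pos: [482.8, 128.1, 41.7]
eef_rot: [3.142, 0.0, 3.06]
wrist_force: [-0.6, -0.9, 3.1]
finger_gap: 50.0
```

Gripped at 50.0 mm. Drawing it out along the slope.

Call:
arm_command:
  rows: [-4.2, 0.4, 9, 0, 40, -6.3, 0.6, 13.6, 0, 40, -8.4, 0.8, 18, 0, 40, -8.4, 0.8, 18, 0, 40, 0, 0, 30, 0, 40]

```text
clock: 3.28
eef_pos: [453.9, 130.7, 131.0]
eef_rot: [-3.141, -0.002, 3.06]
wrist_force: [1.1, 0.2, -0.4]
finger_gap: 49.7
```

Run:
```python
from h import *
s=manip.read_state();print(s['eef_pos'],s['finger_gap'],s['wrist_force'])
c=snap('scene','s2');I=c['image'][140:270,250:400];cv2.imwrite('pics/e.png',cv2.resize(I,None,fx=4,fy=4,interpolation=cv2.INTER_CUBIC))
```

```text
[453.932852   130.72097671 130.95704343] 49.72519432465105 [ 1.05085996  0.24827862 -0.4187987 ]
```

View pics/e.png

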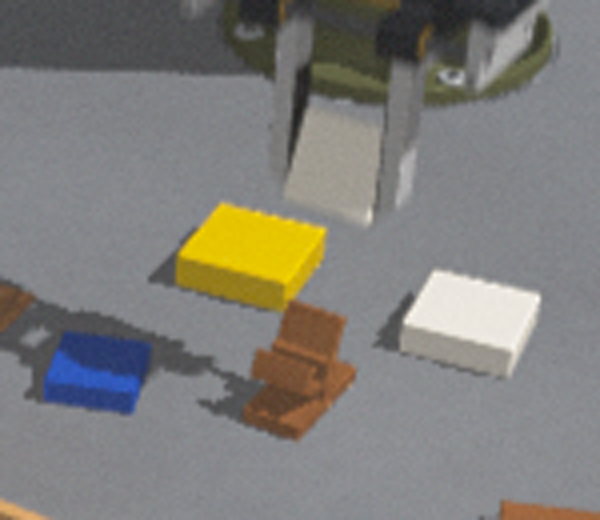

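The crop shows the rack empty and the stone held between the fingers at (335,160), possibly tilted more than before. I'll measure the tilt and where it sits, then the mat.

Run:
```python
from h import *
snap('side','d2')
for n in('s2','d2'):
    c=load(n);W=world(c);m=white(c)&(np.abs(W[...,0]-455)<45)&(np.abs(W[...,1]-130)<23)&(W[...,2]>100)&(W[...,2]<180)
    q=W[m];print(n,len(q))
    r=np.random.default_rng(0);best=np.zeros(len(q),bool)
    for i in range(400):
        a=q[r.choice(len(q),3,False)];nn=np.cross(a[1]-a[0],a[2]-a[0]);nn/=np.linalg.norm(nn)+1e-9
        ii=np.abs((q-a[0])@nn)<1.2
        if ii.sum()>best.sum(): best=ii
    P=q[best];ct=P.mean(0);nn=np.linalg.svd(P-ct)[2][2];nn*=np.sign(nn[0]);print(best.sum(),nn.round(3),ct.round(1),np.percentile(P,[1,99],axis=0).round(1).tolist())
```

```text
s2 502
270 [ 0.895 -0.054  0.442] [460.7 129.4 141.5] [[448.8, 107.7, 120.2], [471.9, 151.8, 164.0]]
d2 12
12 [ 0.913 -0.087  0.399] [472.2 148.1 130. ] [[470.4, 140.4, 125.7], [474.1, 153.0, 134.6]]
```

The tilt is held at about 26°. Moving to the mat, offset +12 mm in x so that it topples towards the centre.

Call:
arm_command:
  rows: [19, -59, 0, 0, 40, 19, -59, 0, 0, 40, 19, -59, 0, 0, 40, 19, -59, 0, 0, 40, 0, -2.5, -40, 0, 40]

```text
clock: 4.0
eef_pos: [532.7, -111.4, 90.9]
eef_rot: [-3.141, 0.004, 3.056]
wrist_force: [0.4, 1.3, -1.7]
finger_gap: 49.6
```

Call:
arm_command:
  rows: [0, 0, -40, 0, 40, 0, 0, -20, 0, 40, 0, 0, -8, 0, 40, 0, 0, 0, 0, 40, 0, 0, 0, 0, 40]

```text
clock: 4.62
eef_pos: [531.5, -107.7, 22.5]
eef_rot: [-3.142, 0.001, 3.06]
wrist_force: [-0.3, 0.4, -0.6]
finger_gap: 49.8
```

Call:
arm_command:
  rows: [0, 0, 0, 0, 94, 0, 0, 0, 0, 94, 0, 0, 0, 0, 94, 0, 0, 0, 0, 94, 0, 0, 0, 0, 94]

```text
clock: 5.25
eef_pos: [531.4, -107.8, 22.0]
eef_rot: [-3.142, -0.0, 3.06]
wrist_force: [0.1, -1.4, -0.8]
finger_gap: 93.2
```

Call:
arm_command:
  rows: [0, 0, 50, 0, 94, 0, 0, 50, 0, 94, 0, 0, 50, 0, 94, 0, 0, 0, 0, 94, 0, 0, 0, 0, 94]

```text
clock: 5.88
eef_pos: [531.0, -107.7, 171.1]
eef_rot: [3.141, -0.001, 3.06]
wrist_force: [-0.2, 0.2, -0.5]
finger_gap: 94.1
```

Run:
```python
from h import *
c=snap('wrist','w3');cv2.imwrite('pics/f.png',c['image']);s=manip.read_state();print(s['eef_pos'],s['eef_rot'])
W=world(c);m=white(c)&(np.hypot(W[...,0]-518,W[...,1]+108)<75)&(W[...,2]>10)&(W[...,2]<80)
N,L,st,ce=cv2.connectedComponentsWithStats(m.astype(np.uint8))
for i in range(1,N):
    if st[i,4]>150:
        q=W[L==i];A=np.c_[q[:,:2],np.ones(len(q))];print(ce[i],st[i,4],cv2.minAreaRect(q[:,:2].astype(np.float32)),np.percentile(q[:,2],[2,50,98]),np.linalg.lstsq(A,q[:,2],rcond=None)[0][:2])
for n in('scene','side'):
    c=load(n);W=world(c)
    m=(np.abs(W[...,0]-525)<70)&(np.abs(W[...,1]+367)<70)&(W[...,2]>11.5)&(W[...,2]<20);q=W[m]
    print(n,cv2.minAreaRect(q[:,:2].astype(np.float32)),np.median(q[:,2]))
```

```text
[ 530.82123177 -107.64512287  170.67288497] [ 3.14119038e+00 -2.07092106e-03  3.06005066e+00]
[278.98894817 175.890625  ] 2624 ((508.6798095703125, -105.07711791992188), (49.57038497924805, 49.639442443847656), 84.92921447753906) [17.45784288 19.03157506 20.54841695] [ 0.00427322 -0.0022713 ]
scene ((525.9320678710938, -359.440185546875), (106.60286712646484, 106.18069458007812), 9.457289695739746) 14.74934665038495
side ((525.3240356445312, -357.0359191894531), (100.07926177978516, 106.06873321533203), 9.301190376281738) 13.927685803270606
```

View pics/f.png

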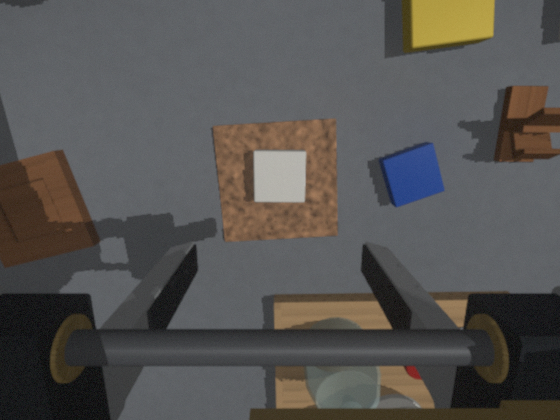

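The stone lies flat and released on the mat at (279,176), with its top at z 19 and its centre at (508.7,-105.1). Picking it up again with the fingertips 6-7 mm above the mat.

Call:
arm_command:
  rows: [-22, 2.6, -50, 0, 94, 0, 0, -50, 0, 94, 0, 0, -40, 0, 94, 0, 0, -10.3, 0, 94, 0, 0, 0, 0, 94]
  newtons: 20

```text
clock: 6.55
eef_pos: [509.2, -105.1, 21.6]
eef_rot: [3.141, -0.001, 3.06]
wrist_force: [0.6, -0.2, 0.5]
finger_gap: 93.8
```

Call:
arm_command:
  rows: [0, 0, 0, 0, 40, 0, 0, 0, 0, 40, 0, 0, 0, 0, 40, 0, 0, 0, 0, 40, 0, 0, 0, 0, 40]

```text
clock: 7.18
eef_pos: [509.4, -105.2, 21.9]
eef_rot: [-3.142, 0.0, 3.06]
wrist_force: [-0.7, 0.3, 2.4]
finger_gap: 49.8
```

Call:
arm_command:
  rows: [0, 0, 20, 0, 40, 0, 0, 50, 0, 40, 0, -40, 50, 7.2, 40, 0, -55, 0, 7.2, 40, 0, -55, 0, 0, 40]

```text
clock: 7.8
eef_pos: [509.4, -255.7, 141.2]
eef_rot: [-3.141, 0.001, -2.969]
wrist_force: [0.7, -0.2, -0.0]
finger_gap: 49.8
```

Call:
arm_command:
  rows: [0, -55, 0, 0, 40, 15, -50, 0, 0, 40, 0, 0, 0, 0, 40, 0, 0, 0, 0, 40]

```text
clock: 8.3
eef_pos: [524.1, -358.7, 140.0]
eef_rot: [3.141, -0.001, -2.972]
wrist_force: [0.4, 0.4, -0.1]
finger_gap: 49.6
```

Run:
```python
from h import *
c=snap('wrist','w4');cv2.imwrite('pics/g.png',c['image']);s=manip.read_state();print(s['eef_pos'],s['eef_rot'],s['finger_gap'])
W=world(c)
m=white(c)&(np.hypot(W[...,0]-s['eef_pos'][0],W[...,1]-s['eef_pos'][1])<40)&(W[...,2]>s['eef_pos'][2]-15)&(W[...,2]<s['eef_pos'][2]+12)
q=W[m];print('stone',len(q),cv2.minAreaRect(q[:,:2].astype(np.float32)),np.percentile(q[:,2],[2,50,98]))
near=(np.abs(W[...,0]-525)<75)&(np.abs(W[...,1]+362)<75)
q=W[near&(W[...,2]>11.5)&(W[...,2]<18)];print('dish',len(q),cv2.minAreaRect(q[:,:2].astype(np.float32)),np.median(q[:,2]))
q=W[near&(W[...,2]>6.5)&(W[...,2]<10.5)];print('floor',len(q),q.mean(0))
```

```text
[ 524.29684741 -358.31196287  140.37842608] [ 3.14101412e+00 -3.66851112e-04 -2.97107253e+00] 49.36850283933146
stone 7451 ((523.1260986328125, -357.6752014160156), (50.52481460571289, 50.53855895996094), 9.320364952087402) [135.87934451 137.13045866 138.3383168 ]
dish 5308 ((517.4603271484375, -360.32952880859375), (86.48933410644531, 100.26960754394531), 9.374983787536621) 14.004787241353853
floor 1948 [ 512.68474906 -360.71982002    9.06245979]
```

View pics/g.png

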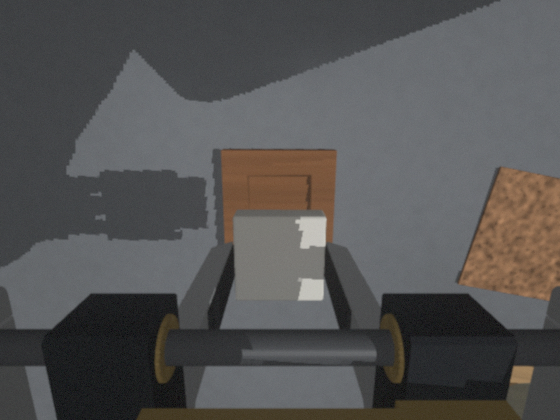

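The stone is held level at (279,255) and is yaw-aligned with the dish to 0.1°. It hides part of the recess, so I'll step +55 mm in x for one full dish measurement.

Call:
arm_command:
  rows: [55, 0, 20, 0, 40, 0, 0, 0, 0, 40, 0, 0, 0, 0, 40]

```text
clock: 8.72
eef_pos: [579.1, -358.2, 160.2]
eef_rot: [3.141, -0.001, -2.971]
wrist_force: [0.1, -0.8, -0.9]
finger_gap: 49.6
```

Run:
```python
from h import *
for k in range(2):
    c=snap('wrist','w5');s=manip.read_state();e=s['eef_pos'];print(e)
    W=world(c)
    m=white(c)&(np.hypot(W[...,0]-e[0],W[...,1]-e[1])<40)&(W[...,2]>e[2]-6)&(W[...,2]<e[2]+2)
    q=W[m];r=cv2.minAreaRect(q[:,:2].astype(np.float32));print('stone',r,np.median(q[:,2]),'rel',np.array(r[0])-e[:2])
    near=(np.abs(W[...,0]-525)<75)&(np.abs(W[...,1]+360)<75)
    q=W[near&(W[...,2]>11.8)&(W[...,2]<18)];print('dish',len(q),cv2.minAreaRect(q[:,:2].astype(np.float32)),np.median(q[:,2]))
    q=W[near&(np.hypot(W[...,0]-524,W[...,1]+359)<45)&(W[...,2]>7)&(W[...,2]<10.5)];print('floor',len(q),cv2.minAreaRect(q[:,:2].astype(np.float32)),q.mean(0))
```

```text
[ 578.70844449 -358.50448054  160.16056315]
stone ((578.4406127929688, -357.70440673828125), (50.578983306884766, 49.810218811035156), 9.835594177246094) 157.26677225527385 rel [-0.26783169  0.8000738 ]
dish 8604 ((524.502685546875, -359.09259033203125), (100.41827392578125, 100.13367462158203), 9.542698860168457) 13.978296625058277
floor 3346 ((524.4887084960938, -359.11517333984375), (54.140586853027344, 54.39013671875), 9.04145336151123) [ 523.9828853  -359.15458236    9.00407188]
[ 578.58542992 -358.79140555  160.25471453]
stone ((577.885009765625, -358.01123046875), (50.182762145996094, 49.72136306762695), 9.710963249206543) 157.22400690371805 rel [-0.70042016  0.78017508]
dish 8541 ((524.405517578125, -358.992919921875), (100.2429428100586, 100.48773956298828), 9.469977378845215) 13.980189323963543
floor 3360 ((524.167724609375, -359.05828857421875), (54.739986419677734, 54.18681335449219), 9.645500183105469) [ 523.76773667 -359.05007108    8.99477146]
```

Call:
arm_command:
  rows: [-54, -0.8, 0, 0, 40, 0, 0, -50, 0, 40, 0, 0, -50, 0, 40, 0, 0, -24, 0, 40, 0, 0, 0, 0, 40]

```text
clock: 9.45
eef_pos: [524.0, -359.4, 35.0]
eef_rot: [3.139, -0.002, -2.972]
wrist_force: [0.6, -0.1, -0.5]
finger_gap: 49.7
```

Call:
arm_command:
  rows: [0, 0, -2, 0, 40, 0, 0, -2, 0, 40, 0, 0, -2, 0, 40, 0, 0, 0, 0, 40, 0, 0, 0, 0, 40]

```text
clock: 10.07
eef_pos: [525.4, -360.0, 30.7]
eef_rot: [-3.141, 0.0, -2.972]
wrist_force: [0.2, 0.6, -0.1]
finger_gap: 49.6
```

Call:
arm_command:
  rows: [0, 0, -1.2, 0, 40, 0, 0, -1, 0, 40, 0, 0, 0, 0, 40, 0, 0, 0, 0, 40]

```text
clock: 10.58
eef_pos: [525.4, -360.1, 28.4]
eef_rot: [-3.142, 0.0, -2.972]
wrist_force: [-0.2, 0.6, 0.2]
finger_gap: 50.0
```

Nearly on the floor with no contact force. Opening and lifting.

Call:
arm_command:
  rows: [0, 0, 0, 0, 60, 0, 0, 0, 0, 94, 0, 0, 0, 0, 94, 0, 0, 0, 0, 94, 0, 0, 0, 0, 94]

```text
clock: 11.2
eef_pos: [525.4, -360.1, 28.4]
eef_rot: [-3.142, -0.0, -2.972]
wrist_force: [1.1, -0.6, 0.4]
finger_gap: 92.9
```

Call:
arm_command:
  rows: [0, 0, 40, 0, 94, 0, 0, 50, 0, 94, 0, 0, 45, 0, 94, 0, 0, 0, 0, 94, 0, 0, 0, 0, 94]

```text
clock: 11.82
eef_pos: [525.1, -359.8, 162.4]
eef_rot: [3.141, -0.001, -2.972]
wrist_force: [0.0, 0.7, -0.8]
finger_gap: 94.2
```

Run:
```python
from h import *
c=snap('wrist','w6');cv2.imwrite('pics/h.png',c['image']);s=manip.read_state();print(s['eef_pos'],s['finger_gap'],s['wrist_force'])
W=world(c)
m=white(c)&(np.hypot(W[...,0]-524,W[...,1]+359)<45)&(W[...,2]>19)&(W[...,2]<40)
q=W[m];q=q[np.abs(q[:,2]-np.median(q[:,2]))<2.5];A=np.c_[q[:,:2],np.ones(len(q))]
print('stone',len(q),cv2.minAreaRect(q[:,:2].astype(np.float32)),np.median(q[:,2]),np.linalg.lstsq(A,q[:,2],rcond=None)[0][:2])
near=(np.abs(W[...,0]-525)<75)&(np.abs(W[...,1]+360)<75)
q=W[near&(W[...,2]>11.8)&(W[...,2]<18)];print('dish',len(q),cv2.minAreaRect(q[:,:2].astype(np.float32)),np.median(q[:,2]))
```

```text
[ 524.92749163 -359.67490925  161.83236669] 94.24836328837641 [ 0.4540939   0.08491057 -0.27353571]
stone 2686 ((524.1429443359375, -359.72540283203125), (48.86392593383789, 49.3772087097168), 9.470675468444824) 25.0278185757889 [ 0.00309889 -0.00190425]
dish 7329 ((524.3280029296875, -359.22894287109375), (100.10108184814453, 100.37167358398438), 9.47935676574707) 14.04268302040947
```

View pics/h.png

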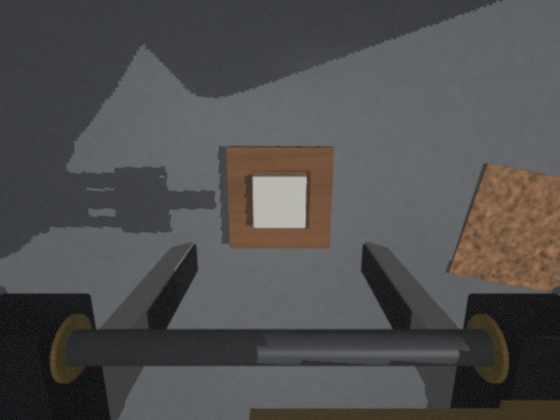

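The stone sits in the recess at (279,201). Its top is at z 25.0, 11 mm proud, its tilt is under 0.005 rad, and it is about 0.5 mm off the dish centre. Handing in.

```bash
python3 -c "
from cell import manip
print(manip.sign_off())"
```

```text
the job is handed in; nothing more can be done
None
```

The job is done and handed in: the stone is seated in the square dish, let go, after about 12 s on the robot's clock. I took the racked white tile (50 mm; the loose white one measured about 65 mm) and drew it out along its slope. I let it tip flat onto the mat and released it, then picked it up again and set it in the recess.

- **On the mat:** with the fingers open, the stone lay flat with its top at z 19.0 mm, about 9 mm from the mat's centre.
- **In the dish:** its top is at z 25.0 mm, so it stands 11 mm proud. It is about 0.5 mm off the dish centre, tilted less than 0.005 rad, and in line with the recess to within 0.1°.
- **Gripper:** it was open and about 134 mm above its release position when I handed in.

No check failed, and the wrist force stayed near zero throughout. I did not measure the cloche and lip balm again at the end, but the arm never went near the tray.

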